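# Find and mark the slack hold-down on a leaded panel

### The job

Before the leaded panel is moved on its board, try the three black T-knobs of its hold-downs: turn each one clockwise until it has clearly given, about 10 degrees (never more than 20, and not backwards), and feel how hard it was to break loose. When you have tried all three, stand the red marker upright on the bare outer end of the steel strap whose knob gave far more easily than the other two. Do not lean on the glass, and leave the blue marker and the tools and jars around the board where they are.

Things in the scene. Friction and masses are not known exactly. Their poses are not given: they have to be found in the camera images.
- knob_left (a point): Middle of the left T-knob's bar, on its turning axis, 32.5 mm above the strap. The three knobs are equal, black: a level bar 50 mm long, 12 wide and 21 high on a stem 10 mm thick with a foot 23 mm across, up to 10 mm above the strap. At the start every bar's length lies along the board's y within 3 degrees. Pinch it across its width from above. z up along the axis; this point does not turn with the knob
- knob_right (a point): Middle of the right knob's bar, as knob_left. Two of the three knobs clamp their strap with about 40 N and break loose at 0.5 to 0.6 N m; the slack one, in any of the three places, clamps with about 1 N and turns at about 0.1 N m. Dry friction: the knob stays where it is left and resists alike as it turns (when the hand stops, part of that torque stays on it)
- knob_far (a point): Middle of the far knob's bar, as knob_left and knob_right. Nothing in the looks tells which is slack
- strap_left: Flat steel strap of the left hold-down (fixed), 32 mm wide; origin on its knob's axis (board x, y (-30, 150) mm) in the strap's top face, 34 mm above the table; x outward along the strap (board +y), z up. It runs to x = 70 mm, bare and flat from x = 25 mm on (middle x = 45 mm), and inward to x = -55 mm over the panel's edge. The bar starts out lying along the strap
- strap_right: Flat steel strap of the right hold-down (fixed), 32 mm wide; origin on its knob's axis (board x, y (-30, -150) mm) in the strap's top face, 34 mm above the table; x outward along the strap (board -y), z up. It runs to x = 70 mm, bare and flat from x = 25 mm on (middle x = 45 mm), and inward to x = -55 mm over the panel's edge. The bar starts out lying along the strap
- strap_far: Flat steel strap of the far hold-down (fixed), 32 mm wide; origin on its knob's axis (board x, y (105, 0) mm) in the strap's top face, 34 mm above the table; x outward along the strap (board +x), z up. It runs to x = 70 mm, bare and flat from x = 25 mm on (middle x = 45 mm), and inward to x = -55 mm over the panel's edge. The bar starts out lying across the strap
- turn_1 (a joint): Angle in rad of one of the three knobs, 0 at the start, growing as it is turned clockwise seen from above (tightening). The numbers 1 to 3 do not tell which place that knob is in, it changes
- turn_2 (a joint): Angle in rad of one of the three knobs, 0 at the start, growing as it is turned clockwise seen from above (tightening). The numbers 1 to 3 do not tell which place that knob is in, it changes
- turn_3 (a joint): Angle in rad of one of the three knobs, 0 at the start, growing as it is turned clockwise seen from above (tightening). The numbers 1 to 3 do not tell which place that knob is in, it changes
- board: Pinkish-tan wooden board, 420 (its x) by 470 (y) by 18 mm, flat on the table, fixed; origin at the centre of its underside, x roughly away from the robot. It carries the panel, the three hold-downs and the two markers
- panel: Leaded panel of coloured glass panes, 170 (x) by 220 (y) by 6 mm, lying fixed on the board, origin at the centre of its underside, at board x, y (-20, 0) mm. The inner end of each strap lies on its edge. Fragile: not to be leaned on
- red_marker (a point): Centre (half-way up) of the red skittle-shaped marker: 36 mm tall, round, 23 mm across the foot and 20 mm across the body from 8 to 32 mm above its underside, 30 g, standing loose on the board in one of its far corners, to the left or right of the third strap. z is up along its axis. It stands by its weight alone, no magnetic pull
- blue_marker (a point): Centre of the blue marker, same shape as the red one, in the other far corner of the board; to be left alone
- lead_knife: Lead knife, about 170 mm long with dark wooden handle, lying on the table beside the board; bystander
- nail_tub: Clear plastic tub of horseshoe nails, 90 mm across, 55 mm high; bystander
- flux_jar: Jar with white cap, 60 mm across, 85 mm high; bystander
- fid: Pale wooden fid, about 140 mm long, lying on the table; bystander
- glass_cutter: Brass glass cutter, about 130 mm long, lying on the table; bystander

How it is judged (in metres and radians):
On the way, in this order (a step that is already met when the one before it is completed fails the run):
1. all three knobs have been turned clockwise past breakaway (each at least 2 degrees) (value of joint each of turn_1, turn_2, turn_3 above 0.035 rad), for 0.1 s.
2. the red marker stands on the outer end of the slack strap, the one that is clamped with less than 15 N (((x of red_marker in the frame of strap_left between 0.012 and 0.075 m and y of red_marker in the frame of strap_left between -0.02 and 0.02 m and contact force between anything else and strap_left below 15 N) or (x of red_marker in the frame of strap_right between 0.012 and 0.075 m and y of red_marker in the frame of strap_right between -0.02 and 0.02 m and contact force between anything else and strap_right below 15 N) or (x of red_marker in the frame of strap_far between 0.012 and 0.075 m and y of red_marker in the frame of strap_far between -0.02 and 0.02 m and contact force between anything else and strap_far below 15 N)) and height (world z) of red_marker between 0.049 and 0.055 m and angle between red_marker's own z axis and vertical below 0.1 rad), for 0.2 s.
At the end, for the whole second after the job is handed in: each of the three knobs has been turned clockwise by 2 to 26 degrees, and the red marker stands upright (within 6 degrees), released, on top of the outer end of the slack strap (the one clamped with less than 15 N), its axis at most 20 mm off the strap's middle line (all of step 1 and all of step 2); the robot touches nothing.
It fails at once if a knob is turned more than 26 degrees (overtightening cracks the glass) (value of joint any of turn_1, turn_2, turn_3 above 0.45 rad).
It fails at once if a knob is turned back (loosened) by more than 11 degrees (value of joint any of turn_1, turn_2, turn_3 below -0.2 rad).
It fails at once if the glass panel is pressed with more than 10 N (contact force between anything else and panel above 10 N).
It fails at once if the blue marker or a bystander is moved by more than 25 mm (distance of any of blue_marker, lead_knife, nail_tub, flux_jar, fid, glass_cutter from where it was at the start of the episode above 0.025 m).
It also fails if it takes over 66 s, if anything falls off the work surface, if the arm or the gripper's body presses on something with over 40 N, if the wrist force passes 120 N, or if a joint passes its speed limit or range.

### The arm

A 6-joint arm with a two-finger parallel gripper is mounted at the origin on the work surface. World frame = base frame: x ahead of the robot, y to its left, z up, the work surface at z = 0. Lengths are in mm, angles in rad, forces in N, time in s.
With the tool pointing down it reaches from about 250 to 775 mm from the base axis. Payload 4 kg.
Tool frame: the origin (TCP) lies at the very end of the fingers, on their centre line; the grasp point (between the pads) lies arm.grasp_offset behind it (arm.grasp_offset is the distance from the TCP to the grasp point, in mm); z points along the fingers, y is the line along which they close (so a half turn about z gives the same grasp; the last joint's range is limited). The gripper opens to 85 mm and grips with 20 to 120 N. Pads are 22 mm wide; open, the fingers measure 114 mm over their backs; the gripper's body (76 mm by 85 mm) begins 54 mm behind the grasp point. The pads swing forward as they close: fully open they stand 13 mm farther back than shut.
Start: joints at [-1.296, 0.087, 1.371, -0, 1.684, -0.103], TCP at [202.88, -511.231, 231.341] pointing down, gripper open.
Joint ranges: [-3.1, 3.1], [-0.76, 2.03], [0.27, 2.55], [-1.08, 4.22], [0.17, 2.65], [-2.57, 2.57]. Speed limits (rad/s): [2.79, 2.79, 3.14, 3.14, 3.14, 3.14].

### API

Orientations are given as [roll, pitch, yaw] about the fixed x, y, z axes, in that order (R = Rz(yaw) Ry(pitch) Rx(roll)).
In Python, from workcell import arm gives the robot as it stands.
- The arm moves only by the tool apply_moves, never from a script. Its argument "rows" is a list of rows, each an object of numbers: "x", "y", "z": the shift along the tool's x, y, z scaled (see below); "wx", "wy", "wz": the turn, a rotation vector about the tool's x, y, z scaled (see below); "gripper": the opening, from -1 (shut) to 1 (fully open). In form: [{"x": .., "y": .., "z": .., "wx": .., "wy": .., "wz": .., "gripper": ..}, ...]. A call has 1 to 8 rows; each row is the pose to reach, as a shift and turn from the pose commanded when the call began, along the tool's axes at that moment; what a row does not reach only later rows make up. The controller multiplies each number of a shift by 150 mm and each number of a turn by pi/4 rad. A row lasts 1/8 s, in which the tool goes at most 62.5 mm and 10.7 degrees, less where a joint would pass 70% of its speed; a pose out of reach is approached as far as the arm can. A call with a number of a shift or a turn outside -1 to 1 is refused whole. A call with a gripper value outside its range is refused whole. The fingers move at their own pace and stop on an object; "grip_force" is the grip in N (left out, the last holds). Time passes only in rows, so rows that repeat a pose let the fingers close. It gives the time, the measured TCP pose, the force, the opening and the grip force at its end, in the units of the state.
- arm.state(): the state, without advancing time (a new reading comes with each control period).
- arm.camera(name): name is "scene" or "top"; returns the picture (480x640x3 uint8, red, green, blue); there is no depth.
- arm.camera_model(name): a dict with "K" (3x3 intrinsics, pixels), "rvec" (rotation vector, rad) and "tvec" (3), from world to camera coordinates, as OpenCV has them. Camera axes: x right, y down, z forward; pixel columns grow to the right and rows downward; lengths in mm; the calibration is good to about 2 mm. A picture is of the moment at which its call begins. camera_model takes no time and is no camera call.
- arm.finish_job(): hands the job in; it is judged then, once.
Trained networks look in the newest picture that a camera, given by its name, has taken for a name from the list of things; names that differ only in an ending like _2 or _b are one class to them, and where a whole thing is asked for, a point or a joint stands for the part that bears it (a point fixed in the world has none). Each returns a list of dicts, best first, with "conf" (0 to 1); they miss things now and then, are a little off and sometimes report something else, mostly with a low value. They report only what shows in the picture. A call takes as long as a camera call.
- arm.spot_in(camera, label): "position" ([x, y, z] in mm, in the coordinates of the camera as it stood for that picture, good to about 4 mm: the middle of the surface that is visible of it).
The state is a dict: "time": time; "qpos": joint angles; "joint_vel": joint speeds; "joint_torque": joint torques, N m; "tcp_pos": TCP position; "orientation": TCP orientation; "wrist_force": force on the tool from outside, world axes, zero at the start; "torque": the same for the moment, N m; "opening": finger opening in mm; "gripper_force": force on a finger pad.
Only numpy, scipy, OpenCV 4.12 (cv2) and the standard library are available. Lean on these libraries where they do the work, as an engineer would, in place of code of your own. Each camera call takes 0.05 s, during which the arm holds its last target. There are 200 camera calls.

## Working session

There is one attempt and no reset: what is moved stays moved. The work goes in short steps, Python scripts to look and compute and a tool call to move; the robot and the scene stay as the last step left them, time stands still between calls to the robot, and variables do not carry over. Pictures are saved under pics/ and viewed, at most 10 in all, crops included, and the job is handed in when it is done.

Besides the shell and the picture viewer there is one more tool, called in YAML: its name, and indented under it one key for each argument. apply_moves: Moves the arm, as the interface text tells. Its arguments: {"type":"object","properties":{"rows":{"type":"array","items":{"type":"object","properties":{"x":{"type":"number"},"y":{"type":"number"},"z":{"type":"number"},"wx":{"type":"number"},"wy":{"type":"number"},"wz":{"type":"number"},"gripper":{"type":"number"}}}},"grip_force":{"type":"number"}},"required":["rows"]}

```bash
mkdir -p pics; ls; cat > h.py <<'E'
import numpy as np, cv2
from workcell import arm
def cam(n):
    m=arm.camera_model(n); R=cv2.Rodrigues(np.array(m["rvec"],float))[0]
    return np.array(m["K"],float),R,np.array(m["tvec"],float).ravel()
def toworld(n,p):
    K,R,t=cam(n); return R.T@(np.array(p)-t)
def proj(n,P):
    K,R,t=cam(n); q=K@(R@np.array(P,float)+t); return q[:2]/q[2]
def ray(n,uv,z):
    K,R,t=cam(n); d=R.T@np.linalg.inv(K)@np.array([uv[0],uv[1],1.]); c=-R.T@t
    return c+d*(z-c[2])/d[2]
E
python3 - <<'E'
from h import *
for n in ("top","scene"):
    cv2.imwrite(f"pics/{n}0.png",arm.camera(n)[:,:,::-1])
    print(n,"campos",(-cam(n)[1].T@cam(n)[2]).round())
    for l in ("knob_left","knob_right","knob_far","red_marker","blue_marker","board","panel"):
        for d in arm.spot_in(n,l)[:3]:
            w=toworld(n,d["position"]); print(l,w.round(1),proj(n,w).round(),round(d["conf"],2))
s=arm.state(); print(s, arm.grasp_offset)
E
```

```text
pics
top campos [ 516.  -10. 1045.]
knob_left [465.7 189.7  33.7] [238. 269.] 0.92
knob_right [ 493.1 -134.2   29.9] [380. 256.] 0.66
knob_far [626.8  40.2  33.8] [303. 198.] 0.75
knob_far [ 519.7 -384.8   13.5] [488. 243.] 0.49
knob_far [465.  180.   80.5] [238. 271.] 0.34
blue_marker [482.7 483.   11.4] [116. 263.] 0.71
board [508.7  27.8  19.8] [309. 249.] 0.91
panel [488.9  26.4  25.5] [310. 258.] 0.89
panel [627.   41.8  30.9] [302. 198.] 0.3
scene campos [1289.   42.  832.]
knob_left [464.7 195.5  35.7] [383. 222.] 0.82
knob_left [ 529.8 -379.1   13.7] [161. 243.] 0.28
knob_right [ 495.5 -138.    36. ] [255. 228.] 0.6
knob_far [652.7  41.9  37.2] [324. 276.] 0.76
red_marker [ 641.  -112.9   43.2] [258. 270.] 0.56
blue_marker [583.1 205.8  43.5] [391. 253.] 0.68
board [562.8  30.9  17.9] [319. 253.] 0.74
panel [488.5 488.6  13.2] [495. 235.] 0.73
panel [498.5  27.5  27.5] [318. 232.] 0.69
{'time': 0.8, 'qpos': array([-1.29611900e+00,  8.71835893e-02,  1.37070085e+00,  1.91655358e-05,
        1.68358387e+00, -1.03101750e-01]), 'joint_vel': array([ 3.21711415e-05,  7.11356377e-04,  9.11441724e-04,  7.61894093e-04,
       -1.06574009e-03,  1.02354682e-03]), 'joint_torque': array([-1.01634243e-03, -3.51679409e+01, -3.13437688e+01, -1.99007609e-04,
        1.64565190e-04, -9.85154742e-06]), 'tcp_pos': array([ 202.87751955, -511.23680258,  231.34942239]), 'orientation': array([ 3.14146701e+00, -6.14522729e-06,  3.77781237e-01]), 'wrist_force': array([-0.83404557, -0.29460655,  0.72598738]), 'torque': array([-0.02609016,  0.01889003, -0.02413516]), 'gripper_force': 0.0, 'opening': 85.34975634846694} 18.700000000000003
```

```bash
python3 - <<'E'
import cv2
a=cv2.imread("pics/top0.png")[140:340,185:451]; cv2.imwrite("pics/t1.png",cv2.resize(a,None,fx=3,fy=3,interpolation=cv2.INTER_CUBIC))
a=cv2.imread("pics/scene0.png")[150:350,185:451]; cv2.imwrite("pics/s1.png",cv2.resize(a,None,fx=3,fy=3,interpolation=cv2.INTER_CUBIC))
E
```

```text
(no output)
```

View pics/t1.png

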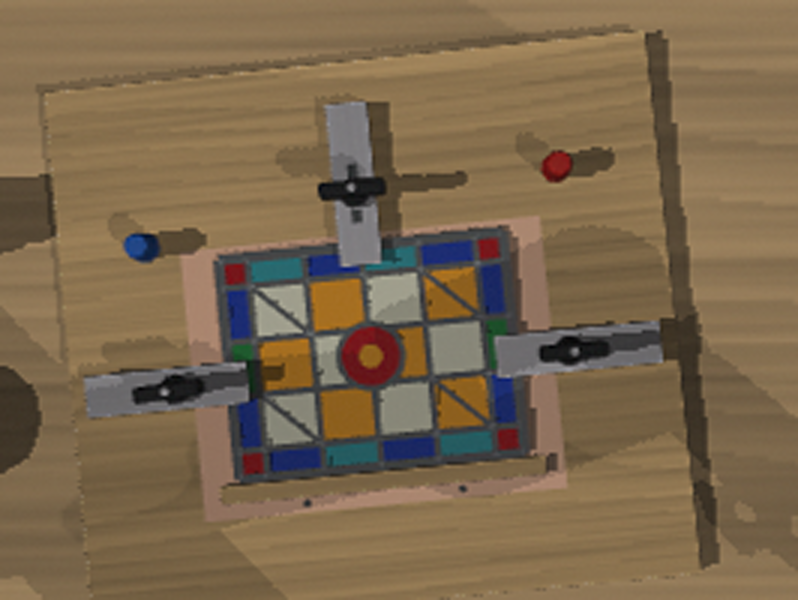

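View pics/s1.png

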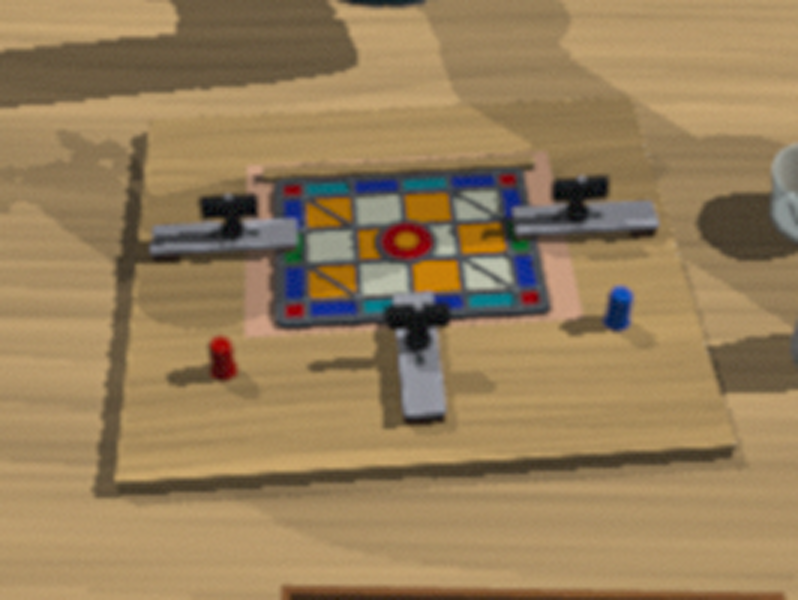

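```bash
cat >> h.py <<'E'
def W(p,b,z):
    c,s=np.cos(p[2]),np.sin(p[2]); return np.array([p[0]+c*b[0]-s*b[1],p[1]+s*b[0]+c*b[1],z])
E
python3 - <<'E'
from h import *
from scipy.optimize import least_squares
L=[((65,110,24),(217,257)),((65,-110,24),(508,229)),((-105,-110,24),(535,455)),((-105,110,24),(238,482)),
((-14,220,34),(85,376)),((-46,220,34),(90,417)),((-14,-220,34),(660,320)),((-46,-220,34),(663,360)),((175,16,34),(325,105)),((175,-16,34),(365,101)),
((-30,150,77),(168,389)),((-30,-150,77),(573,350)),((105,0,77),(351,188))]
f=lambda p:np.concatenate([proj("top",W(p,b[:2],b[2]))-(np.array([185,140])+np.array(u)/3) for b,u in L])
r=least_squares(f,[510,28,0.08]); p=r.x
print("board",p.round(4),r.fun.reshape(-1,2).round(1).tolist())
S=[((-30,150,77),(580,184)),((-30,-150,77),(228,203)),((105,0,77),(417,312)),((175,16,34),(443,413)),((175,-16,34),(404,416))]
for b,u in S: print(proj("scene",W(p,b[:2],b[2]))-(np.array([185,150])+np.array(u)/3))
for n,b in dict(L=(-30,150),R=(-30,-150),F=(105,0),Lo=(-30,195),Ro=(-30,-195),Fo=(150,0)).items(): print(n,W(p,b,0).round(1), np.hypot(*W(p,b,0)[:2]).round())
print("red",ray("top",(185+557/3,140+166/3),54).round(1),"blue",ray("top",(185+142/3,140+246/3),54).round(1),ray("scene",(185+221/3,150+342/3),54).round(1))
E
```

```text
board [5.080325e+02 2.928530e+01 8.880000e-02] [[0.8, 0.9], [-1.4, 0.6], [-2.8, -1.0], [0.9, -0.7], [-0.1, 0.2], [-0.5, 0.4], [0.1, -0.4], [0.6, 0.3], [0.2, -0.4], [0.7, -0.6], [-0.4, 0.8], [1.3, 0.2], [0.5, -0.4]]
[-1.58057029 -1.43510211]
[-1.93942472 -1.91929429]
[-1.63252728 -1.74443793]
[-1.07515543 -0.55082205]
[-2.00762744 -0.75048107]
L [464.8 176.    0. ] 497.0
R [ 491.5 -122.8    0. ] 507.0
F [612.6  38.6   0. ] 614.0
Lo [460.9 220.9   0. ] 511.0
Ro [ 495.4 -167.6    0. ] 523.0
Fo [657.4  42.6   0. ] 659.0
red [ 628.3 -112.9   54. ] blue [572.7 198.3  54. ] [ 631.4 -110.3   54. ]
```

The top crop shows the three knobs at (168,389), (573,350) and (351,188), and red right of the far strap at (557,166). The scene view agrees to about 1.5 px, so I'll do a joint fit.

```bash
cat >> h.py <<'E'
def plan(xyz,yaw=None):
    """shift/turn numbers from the present tool pose to xyz, yaw (tool down)"""
    from scipy.spatial.transform import Rotation as Ro
    s=arm.state(); R=Ro.from_euler("xyz",s["orientation"])
    T=R if yaw is None else Ro.from_euler("xyz",[np.pi,0,yaw])
    d=R.inv().apply(np.array(xyz)-s["tcp_pos"])/150; w=(R.inv()*T).as_rotvec()/(np.pi/4)
    print("t",round(s["time"],2),"shift",d.round(3),"turn",w.round(3))
E
python3 - <<'E'
from h import *
from scipy.optimize import least_squares
T=[((65,110,24),(217,257)),((65,-110,24),(508,229)),((-105,110,24),(238,482)),
((-14,220,34),(85,376)),((-46,220,34),(90,417)),((-14,-220,34),(660,320)),((-46,-220,34),(663,360)),((175,16,34),(325,105)),((175,-16,34),(365,101)),
((-30,150,77),(168,389)),((-30,-150,77),(573,350)),((105,0,77),(351,188))]
S=[((-30,150,77),(580,184)),((-30,-150,77),(228,203)),((105,0,77),(417,312)),((175,16,34),(443,413)),((175,-16,34),(404,416)),((-14,220,34),(656,233)),((-14,-220,34),(152,256))]
f=lambda p:np.concatenate([proj(n,W(p,b[:2],b[2]))-(np.array(o)+(np.array(u)+.5)/3-.5) for n,o,L in (("top",(185,140),T),("scene",(185,150),S)) for b,u in L])
for loss in ("linear",):
    r=least_squares(f,[510,28,0.08]); p=r.x
    print("board",p.round(4),r.fun.reshape(-1,2).round(1).tolist())
for n,b in dict(L=(-30,150),R=(-30,-150),F=(105,0),Lo=(-30,195),Ro=(-30,-195),Fo=(150,0)).items(): print(n,W(p,b,0).round(1))
w=W(p,(-30,-150),0)
plan((w[0],w[1],110),np.pi/2+p[2])
E
```

```text
board [5.095515e+02 3.125580e+01 8.770000e-02] [[0.3, 0.6], [-1.9, 0.3], [0.4, -1.1], [-0.7, -0.2], [-1.0, 0.0], [-0.4, -0.6], [0.1, 0.1], [-0.3, -0.8], [0.3, -0.9], [-1.0, 0.4], [0.7, -0.1], [-0.0, -0.7], [-0.4, -0.6], [-0.9, -1.2], [-0.5, -0.9], [0.0, 0.3], [-0.9, 0.1], [0.3, -2.0], [-1.4, -1.0]]
L [466.5 178.    0. ]
R [ 492.8 -120.8    0. ]
F [614.1  40.5   0. ]
Lo [462.6 222.9   0. ]
Ro [ 496.8 -165.6    0. ]
Fo [659.   44.4   0. ]
t 0.8 shift [ 2.757 -1.707  0.809] turn [ 0.     0.    -1.631]
```

apply_moves:
  rows:
    - {"x": 0.35, "y": -0.22, "wz": -0.2, "gripper": 1}
    - {"x": 0.7, "y": -0.43, "wz": -0.4, "gripper": 1}
    - {"x": 1, "y": -0.62, "z": 0, "wz": -0.6, "gripper": 1}
    - {"x": 1, "y": -0.62, "z": 0, "wz": -0.8, "gripper": 1}
  grip_force: 60

```text
invalid input at $.rows[0]: expected keys x, y, z, wx, wy, wz, gripper
```

```bash
python3 -c "
from h import *
plan((492.8,-120.8,110),np.pi/2+.0877)"
```

```text
t 0.8 shift [ 2.757 -1.707  0.809] turn [ 0.     0.    -1.631]
```

apply_moves:
  rows:
    - {"x": 0.35, "y": -0.22, "z": 0, "wx": 0, "wy": 0, "wz": -0.2, "gripper": 1}
    - {"x": 0.7, "y": -0.43, "z": 0, "wx": 0, "wy": 0, "wz": -0.4, "gripper": 1}
    - {"x": 1, "y": -0.62, "z": 0, "wx": 0, "wy": 0, "wz": -0.6, "gripper": 1}
    - {"x": 1, "y": -0.62, "z": 0, "wx": 0, "wy": 0, "wz": -0.8, "gripper": 1}
  grip_force: 60

```text
time: 1.3
tcp_pos: [310.0, -366.7, 231.9]
orientation: [3.14, -0.001, 1.017]
wrist_force: [-0.7, -0.8, 0.1]
opening: 85.5
gripper_force: 0.0
```

```bash
python3 -c "
from h import *
plan((492.8,-120.8,110),np.pi/2+.0877)"
```

```text
t 1.3 shift [2.035 0.173 0.814] turn [ 0.002 -0.    -0.817]
```

apply_moves:
  rows:
    - {"x": 0.4, "y": 0.03, "z": 0.1, "wx": 0, "wy": 0, "wz": -0.2, "gripper": 1}
    - {"x": 0.8, "y": 0.07, "z": 0.2, "wx": 0, "wy": 0, "wz": -0.4, "gripper": 1}
    - {"x": 1, "y": 0.09, "z": 0.3, "wx": 0, "wy": 0, "wz": -0.6, "gripper": 1}
    - {"x": 1, "y": 0.09, "z": 0.4, "wx": 0, "wy": 0, "wz": -0.82, "gripper": 1}

```text
time: 1.8
tcp_pos: [400.9, -248.0, 171.0]
orientation: [3.141, -0.0, 1.66]
wrist_force: [0.3, 0.1, 1.1]
opening: 85.4
gripper_force: 0.0
```

```bash
python3 -c "
from h import *
plan((492.8,-120.8,110),np.pi/2+.0877)"
```

```text
t 1.8 shift [0.79  0.685 0.408] turn [ 0.001 -0.     0.002]
```

apply_moves:
  rows:
    - {"x": 0.4, "y": 0.35, "z": 0.2, "wx": 0, "wy": 0, "wz": 0, "gripper": 1}
    - {"x": 0.79, "y": 0.685, "z": 0.41, "wx": 0, "wy": 0, "wz": 0, "gripper": 1}
    - {"x": 0.79, "y": 0.685, "z": 0.41, "wx": 0, "wy": 0, "wz": 0, "gripper": 1}
    - {"x": 0.79, "y": 0.685, "z": 0.41, "wx": 0, "wy": 0, "wz": 0, "gripper": 1}

```text
time: 2.3
tcp_pos: [492.7, -121.2, 108.0]
orientation: [-3.138, -0.002, 1.655]
wrist_force: [-0.4, -0.6, -0.9]
opening: 85.1
gripper_force: 0.0
```

```bash
python3 -c "
from h import *
plan((492.8,-120.8,49),np.pi/2+.0877)
for n,o in (('top',(300,190)),('scene',(180,150))):
    cv2.imwrite('pics/%s2.png'%n,cv2.resize(arm.camera(n)[o[1]:o[1]+130,o[0]:o[0]+130,::-1],None,fx=3,fy=3,interpolation=cv2.INTER_CUBIC))
cv2.imwrite('pics/c2.png',np.hstack([cv2.imread('pics/top2.png'),cv2.imread('pics/scene2.png')]))"
```

```text
t 2.3 shift [0.002 0.002 0.393] turn [-0.004 -0.002 -0.005]
```

View pics/c2.png

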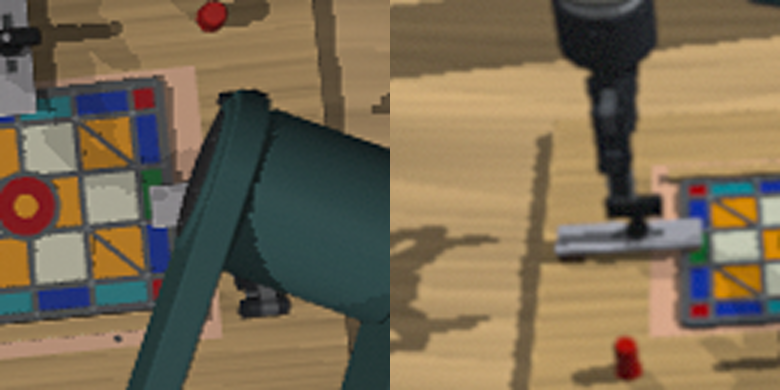

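The scene view shows the fingers just above the right knob bar at crop (635,207), which is about px (262,219). I'll check their projected position, then descend.

```bash
python3 -c "
from h import *
for P in ((537,-117,121),(448,-125,121),(492.8,-120.8,77)):
    print(3*(proj('scene',P)-np.array([180,150]))+[390,0])"
```

```text
[622.48874168 196.35237742]
[625.1073095  123.60394498]
[629.35544321 198.36394845]
```

apply_moves:
  rows:
    - {"x": 0, "y": 0, "z": 0.15, "wx": 0, "wy": 0, "wz": 0, "gripper": 1}
    - {"x": 0, "y": 0, "z": 0.3, "wx": 0, "wy": 0, "wz": 0, "gripper": 1}
    - {"x": 0, "y": 0, "z": 0.39, "wx": 0, "wy": 0, "wz": 0, "gripper": 0}
    - {"x": 0, "y": 0, "z": 0.39, "wx": 0, "wy": 0, "wz": 0, "gripper": -0.2}

```text
time: 2.9
tcp_pos: [491.9, -124.4, 50.8]
orientation: [-3.14, -0.0, 1.649]
wrist_force: [0.1, -0.1, 0.1]
opening: 51.8
gripper_force: 0.0
```

```bash
python3 -c "
from h import *
plan((493,-120,49),np.pi/2+.0877); s=arm.state(); print(s['tcp_pos'],s['orientation'],s['joint_vel'])
o=(200,190);cv2.imwrite('pics/s3.png',cv2.resize(arm.camera('scene')[o[1]:o[1]+70,o[0]:o[0]+100,::-1],None,fx=6,fy=6,interpolation=cv2.INTER_CUBIC))
s=arm.state();print(s['tcp_pos'])"
```

```text
t 2.9 shift [0.028 0.01  0.012] turn [-0.002 -0.    -0.012]
[ 491.87847899 -124.37240385   50.8243294 ] [-3.14016911e+00 -3.48706977e-04  1.64871573e+00] [ 0.00772526 -0.01555949 -0.0294225   0.0025514   0.00645589  0.00015853]
[ 492.63906531 -124.42208303   51.71911165]
```

View pics/s3.png

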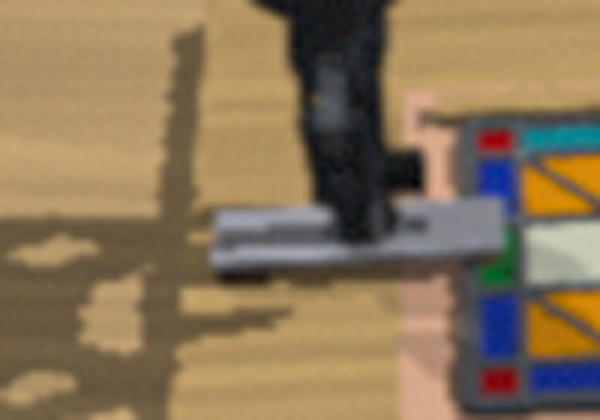

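The near finger (crop x 325–385) sits about centred on the bar, whose end is at x 425. Closing.

apply_moves:
  rows:
    - {"x": 0.01, "y": 0, "z": 0.01, "wx": 0, "wy": 0, "wz": 0, "gripper": -1}
    - {"x": 0.01, "y": 0, "z": 0.01, "wx": 0, "wy": 0, "wz": 0, "gripper": -1}
    - {"x": 0.01, "y": 0, "z": 0.01, "wx": 0, "wy": 0, "wz": 0, "gripper": -1}
    - {"x": 0.01, "y": 0, "z": 0.01, "wx": 0, "wy": 0, "wz": 0, "gripper": -1}
    - {"x": 0.01, "y": 0, "z": 0.01, "wx": 0, "wy": 0, "wz": 0, "gripper": -1}
    - {"x": 0.01, "y": 0, "z": 0.01, "wx": 0, "wy": 0, "wz": 0, "gripper": -1}

```text
time: 3.7
tcp_pos: [492.2, -122.5, 50.9]
orientation: [-3.141, 0.001, 1.65]
wrist_force: [-5.4, -0.3, 6.8]
opening: 10.9
gripper_force: 60.5
```

```bash
python3 -c "
from h import *
s=arm.state(); print(s['tcp_pos'],s['orientation'],s['torque'],s['joint_torque'],s['wrist_force'])"
```

```text
[ 492.16642285 -122.47919305   50.88425914] [-3.14071207e+00  8.79077669e-04  1.65046188e+00] [-0.02404363  0.74930089  0.06005891] [  0.69034148 -30.19819379 -27.99697995   0.58033045  -1.37856491
   0.0462153 ] [-5.37803287 -0.26730765  6.76435632]
```

apply_moves:
  rows:
    - {"x": 0, "y": 0, "z": 0, "wx": 0, "wy": 0, "wz": 0.05, "gripper": -1}
    - {"x": 0, "y": 0, "z": 0, "wx": 0, "wy": 0, "wz": 0.1, "gripper": -1}
    - {"x": 0, "y": 0, "z": 0, "wx": 0, "wy": 0, "wz": 0.15, "gripper": -1}

```text
time: 4.08
tcp_pos: [491.9, -122.5, 50.9]
orientation: [-3.14, 0.001, 1.532]
wrist_force: [-5.5, -0.2, 7.1]
opening: 11.0
gripper_force: 60.7
```

```bash
cat > st.py <<'E'
from h import *
s=arm.state(); print(s['time'],s['tcp_pos'].round(1),s['orientation'].round(4),"M",s['torque'].round(3),"q6",s['joint_torque'][5].round(3),s['wrist_force'].round(1),round(s['opening'],1))
E
python3 st.py
```

```text
4.075 [ 491.9 -122.5   50.9] [-3.1402e+00  1.0000e-03  1.5316e+00] M [-0.078  0.9    0.057] q6 -0.163 [-5.5 -0.2  7.1] 11.0
```

apply_moves:
  rows:
    - {"x": 0, "y": 0, "z": 0, "wx": 0, "wy": 0, "wz": 0.04, "gripper": -1}
    - {"x": 0, "y": 0, "z": 0, "wx": 0, "wy": 0, "wz": 0.08, "gripper": -1}
    - {"x": 0, "y": 0, "z": 0, "wx": 0, "wy": 0, "wz": 0.1, "gripper": -1}

```text
time: 4.45
tcp_pos: [491.7, -122.5, 50.9]
orientation: [-3.14, 0.001, 1.454]
wrist_force: [-6.5, -0.4, 6.3]
opening: 11.0
gripper_force: 60.7
```

```bash
python3 st.py
```

```text
4.45 [ 491.7 -122.5   50.9] [-3.1398e+00  1.1000e-03  1.4537e+00] M [-0.082  0.909  0.075] q6 0.014 [-6.5 -0.4  6.3] 11.0
```

apply_moves:
  rows:
    - {"x": 0, "y": 0, "z": 0, "wx": 0, "wy": 0, "wz": 0, "gripper": 0.5}
    - {"x": 0, "y": 0, "z": 0, "wx": 0, "wy": 0, "wz": 0, "gripper": 0.5}
    - {"x": 0, "y": 0, "z": 0, "wx": 0, "wy": 0, "wz": 0, "gripper": 0.5}
    - {"x": 0, "y": 0, "z": -0.2, "wx": 0, "wy": 0, "wz": 0, "gripper": 0.5}
    - {"x": 0, "y": 0, "z": -0.4, "wx": 0, "wy": 0, "wz": 0, "gripper": 0.5}
    - {"x": 0, "y": 0, "z": -0.4, "wx": 0, "wy": 0, "wz": -0.26, "gripper": 1}

```text
time: 5.2
tcp_pos: [494.8, -122.9, 113.1]
orientation: [3.135, 0.003, 1.647]
wrist_force: [-0.1, -0.2, -0.3]
opening: 79.6
gripper_force: 0.0
```

```bash
python3 st.py; python3 -c "
from h import *
plan((614,39,110),np.pi/2+.0877)"
```

```text
5.2 [ 494.8 -122.9  113.1] [3.1353e+00 2.8000e-03 1.6466e+00] M [ 0.025  0.034 -0.014] q6 1.51 [-0.1 -0.2 -0.3] 79.6
t 5.2 shift [1.016 0.874 0.023] turn [ 0.008  0.004 -0.015]
```

apply_moves:
  rows:
    - {"x": 0.3, "y": 0.26, "z": 0, "wx": 0, "wy": 0, "wz": 0, "gripper": 1}
    - {"x": 0.6, "y": 0.52, "z": 0, "wx": 0, "wy": 0, "wz": 0, "gripper": 1}
    - {"x": 0.9, "y": 0.78, "z": 0, "wx": 0, "wy": 0, "wz": 0, "gripper": 1}
    - {"x": 1, "y": 0.874, "z": 0.02, "wx": 0.01, "wy": 0, "wz": -0.01, "gripper": 1}
    - {"x": 1, "y": 0.874, "z": 0.02, "wx": 0.01, "wy": 0, "wz": -0.01, "gripper": 1}
    - {"x": 1, "y": 0.874, "z": 0.02, "wx": 0.01, "wy": 0, "wz": -0.01, "gripper": 1}

```text
time: 5.95
tcp_pos: [612.3, 36.0, 106.5]
orientation: [-3.133, 0.0, 1.649]
wrist_force: [0.1, -0.4, -0.4]
opening: 85.7
gripper_force: 0.0
```

```bash
python3 st.py; python3 -c "
from h import *
plan((614,39,50.5),np.pi/2+.0877)"
```

```text
5.95 [612.3  36.  106.5] [-3.1329e+00  4.0000e-04  1.6486e+00] M [-0.05  -0.003  0.04 ] q6 -0.001 [ 0.1 -0.4 -0.4] 85.7
t 5.95 shift [0.019 0.016 0.373] turn [-0.011  0.001 -0.013]
```

apply_moves:
  rows:
    - {"x": 0.02, "y": 0.016, "z": 0.15, "wx": -0.01, "wy": 0, "wz": -0.01, "gripper": 1}
    - {"x": 0.02, "y": 0.016, "z": 0.3, "wx": -0.01, "wy": 0, "wz": -0.01, "gripper": 1}
    - {"x": 0.02, "y": 0.016, "z": 0.37, "wx": -0.01, "wy": 0, "wz": -0.01, "gripper": 0}
    - {"x": 0.02, "y": 0.016, "z": 0.37, "wx": -0.01, "wy": 0, "wz": -0.01, "gripper": -1}
    - {"x": 0.02, "y": 0.016, "z": 0.37, "wx": -0.01, "wy": 0, "wz": -0.01, "gripper": -1}
    - {"x": 0.02, "y": 0.016, "z": 0.37, "wx": -0.01, "wy": 0, "wz": -0.01, "gripper": -1}
    - {"x": 0.02, "y": 0.016, "z": 0.37, "wx": -0.01, "wy": 0, "wz": -0.01, "gripper": -1}
    - {"x": 0.02, "y": 0.016, "z": 0.37, "wx": -0.01, "wy": 0, "wz": -0.01, "gripper": -1}

```text
time: 6.95
tcp_pos: [613.5, 39.5, 52.8]
orientation: [-3.139, 0.001, 1.657]
wrist_force: [-5.7, -1.1, 4.8]
opening: 10.9
gripper_force: 60.8
```

```bash
python3 st.py
```

```text
6.95 [613.5  39.5  52.8] [-3.1394e+00  6.0000e-04  1.6568e+00] M [-0.162  0.888 -0.057] q6 -0.108 [-5.7 -1.1  4.8] 10.9
```

apply_moves:
  rows:
    - {"x": 0, "y": 0, "z": 0, "wx": 0, "wy": 0, "wz": 0.05, "gripper": -1}
    - {"x": 0, "y": 0, "z": 0, "wx": 0, "wy": 0, "wz": 0.1, "gripper": -1}
    - {"x": 0, "y": 0, "z": 0, "wx": 0, "wy": 0, "wz": 0.15, "gripper": -1}

```text
time: 7.32
tcp_pos: [613.3, 39.4, 52.8]
orientation: [-3.139, 0.001, 1.54]
wrist_force: [-5.8, -0.4, 6.1]
opening: 10.9
gripper_force: 60.9
```

```bash
python3 st.py
```

```text
7.325 [613.3  39.4  52.8] [-3.1392e+00  1.4000e-03  1.5398e+00] M [-0.178  0.924  0.535] q6 0.304 [-5.8 -0.4  6.1] 10.9
```

apply_moves:
  rows:
    - {"x": 0, "y": 0, "z": 0, "wx": 0, "wy": 0, "wz": 0.04, "gripper": -1}
    - {"x": 0, "y": 0, "z": 0, "wx": 0, "wy": 0, "wz": 0.08, "gripper": -1}
    - {"x": 0, "y": 0, "z": 0, "wx": 0, "wy": 0, "wz": 0.1, "gripper": -1}

```text
time: 7.7
tcp_pos: [613.2, 39.5, 52.8]
orientation: [-3.139, 0.002, 1.462]
wrist_force: [-5.9, -1.4, 5.0]
opening: 10.4
gripper_force: 60.9
```

```bash
python3 st.py
```

```text
7.7 [613.2  39.5  52.8] [-3.139e+00  1.600e-03  1.462e+00] M [-0.18   0.903  0.573] q6 0.48 [-5.9 -1.4  5. ] 10.4
```

apply_moves:
  rows:
    - {"x": 0, "y": 0, "z": 0, "wx": 0, "wy": 0, "wz": 0, "gripper": 0.5}
    - {"x": 0, "y": 0, "z": 0, "wx": 0, "wy": 0, "wz": 0, "gripper": 0.5}
    - {"x": 0, "y": 0, "z": 0, "wx": 0, "wy": 0, "wz": 0, "gripper": 0.5}
    - {"x": 0, "y": 0, "z": -0.2, "wx": 0, "wy": 0, "wz": 0, "gripper": 0.5}
    - {"x": 0, "y": 0, "z": -0.4, "wx": 0, "wy": 0, "wz": 0, "gripper": 0.5}
    - {"x": 0, "y": 0, "z": -0.4, "wx": 0, "wy": 0, "wz": -0.24, "gripper": 1}

```text
time: 8.45
tcp_pos: [616.9, 39.8, 115.2]
orientation: [3.134, 0.001, 1.653]
wrist_force: [0.4, -0.4, -0.1]
opening: 79.8
gripper_force: 0.0
```

```bash
python3 st.py; python3 -c "
from h import *
plan((466,176.5,110),np.pi/2+.0877)"
```

```text
8.45 [616.9  39.8 115.2] [3.1342e+00 7.0000e-04 1.6533e+00] M [ 0.035  0.023 -0.024] q6 1.51 [ 0.4 -0.4 -0.1] 79.8
t 8.45 shift [ 0.991 -0.928  0.027] turn [ 0.009  0.001 -0.007]
```

apply_moves:
  rows:
    - {"x": 0.3, "y": -0.28, "z": 0, "wx": 0, "wy": 0, "wz": 0, "gripper": 1}
    - {"x": 0.6, "y": -0.56, "z": 0, "wx": 0, "wy": 0, "wz": 0, "gripper": 1}
    - {"x": 0.9, "y": -0.84, "z": 0, "wx": 0, "wy": 0, "wz": 0, "gripper": 1}
    - {"x": 0.99, "y": -0.928, "z": 0.02, "wx": 0.01, "wy": 0, "wz": 0, "gripper": 1}
    - {"x": 0.99, "y": -0.928, "z": 0.02, "wx": 0.01, "wy": 0, "wz": 0, "gripper": 1}
    - {"x": 0.99, "y": -0.928, "z": 0.02, "wx": 0.01, "wy": 0, "wz": 0, "gripper": 1}

```text
time: 9.2
tcp_pos: [465.5, 176.3, 108.5]
orientation: [-3.135, 0.001, 1.647]
wrist_force: [0.4, -0.6, 0.4]
opening: 85.9
gripper_force: 0.0
```

```bash
python3 st.py; python3 -c "
from h import *
plan((466,176.5,50.5),np.pi/2+.0877)"
```

```text
9.2 [465.5 176.3 108.5] [-3.1348e+00  6.0000e-04  1.6472e+00] M [-0.038 -0.008  0.006] q6 -0.002 [ 0.4 -0.6  0.4] 85.9
t 9.2 shift [0.001 0.006 0.386] turn [-0.009  0.001 -0.014]
```

apply_moves:
  rows:
    - {"x": 0, "y": 0.005, "z": 0.15, "wx": -0.01, "wy": 0, "wz": -0.01, "gripper": 1}
    - {"x": 0, "y": 0.005, "z": 0.3, "wx": -0.01, "wy": 0, "wz": -0.01, "gripper": 1}
    - {"x": 0, "y": 0.005, "z": 0.38, "wx": -0.01, "wy": 0, "wz": -0.01, "gripper": 0}
    - {"x": 0, "y": 0.005, "z": 0.38, "wx": -0.01, "wy": 0, "wz": -0.01, "gripper": -1}
    - {"x": 0, "y": 0.005, "z": 0.38, "wx": -0.01, "wy": 0, "wz": -0.01, "gripper": -1}
    - {"x": 0, "y": 0.005, "z": 0.38, "wx": -0.01, "wy": 0, "wz": -0.01, "gripper": -1}
    - {"x": 0, "y": 0.005, "z": 0.38, "wx": -0.01, "wy": 0, "wz": -0.01, "gripper": -1}
    - {"x": 0, "y": 0.005, "z": 0.38, "wx": -0.01, "wy": 0, "wz": -0.01, "gripper": -1}

```text
time: 10.2
tcp_pos: [465.9, 177.3, 52.5]
orientation: [3.138, 0.0, 1.657]
wrist_force: [2.4, -0.6, 3.2]
opening: 10.7
gripper_force: 59.4
```

```bash
python3 st.py
```

```text
10.2 [465.9 177.3  52.5] [3.1381e+00 1.0000e-04 1.6569e+00] M [-0.079 -0.34   0.485] q6 0.489 [ 2.4 -0.6  3.2] 10.7
```

apply_moves:
  rows:
    - {"x": 0, "y": 0, "z": 0, "wx": 0, "wy": 0, "wz": 0.05, "gripper": -1}
    - {"x": 0, "y": 0, "z": 0, "wx": 0, "wy": 0, "wz": 0.1, "gripper": -1}
    - {"x": 0, "y": 0, "z": 0, "wx": 0, "wy": 0, "wz": 0.15, "gripper": -1}

```text
time: 10.58
tcp_pos: [465.8, 177.3, 52.6]
orientation: [3.138, -0.0, 1.538]
wrist_force: [1.1, -1.1, 4.0]
opening: 10.7
gripper_force: 60.9
```

```bash
python3 st.py
```

```text
10.575 [465.8 177.3  52.6] [ 3.1383e+00 -3.0000e-04  1.5380e+00] M [-0.123 -0.287  0.621] q6 0.342 [ 1.1 -1.1  4. ] 10.7
```

Left is tight as well (0.6 N m). I'll finish this turn, release, and head for red.

apply_moves:
  rows:
    - {"x": 0, "y": 0, "z": 0, "wx": 0, "wy": 0, "wz": 0.04, "gripper": -1}
    - {"x": 0, "y": 0, "z": 0, "wx": 0, "wy": 0, "wz": 0.08, "gripper": -1}
    - {"x": 0, "y": 0, "z": 0, "wx": 0, "wy": 0, "wz": 0.1, "gripper": -1}
    - {"x": 0, "y": 0, "z": 0, "wx": 0, "wy": 0, "wz": 0.1, "gripper": -1}

```text
time: 11.08
tcp_pos: [465.6, 177.3, 52.5]
orientation: [3.139, -0.001, 1.46]
wrist_force: [2.4, -0.9, 5.3]
opening: 11.2
gripper_force: 60.7
```

```bash
python3 st.py
```

```text
11.075 [465.6 177.3  52.5] [ 3.1388e+00 -6.0000e-04  1.4596e+00] M [-0.116 -0.266  0.546] q6 0.56 [ 2.4 -0.9  5.3] 11.2
```

apply_moves:
  rows:
    - {"x": 0, "y": 0, "z": 0, "wx": 0, "wy": 0, "wz": 0, "gripper": 0.5}
    - {"x": 0, "y": 0, "z": 0, "wx": 0, "wy": 0, "wz": 0, "gripper": 0.5}
    - {"x": 0, "y": 0, "z": 0, "wx": 0, "wy": 0, "wz": 0, "gripper": 0.5}
    - {"x": 0, "y": 0, "z": -0.2, "wx": 0, "wy": 0, "wz": 0, "gripper": 0.5}
    - {"x": 0, "y": 0, "z": -0.4, "wx": 0, "wy": 0, "wz": 0, "gripper": 0.5}
    - {"x": 0, "y": 0, "z": -0.4, "wx": 0, "wy": 0, "wz": -0.25, "gripper": 1}
    - {"x": 0, "y": 0, "z": -0.4, "wx": 0, "wy": 0, "wz": -0.25, "gripper": 1}

```text
time: 11.95
tcp_pos: [464.4, 177.2, 111.3]
orientation: [-3.141, -0.0, 1.654]
wrist_force: [-0.2, 0.1, -0.6]
opening: 85.5
gripper_force: 0.0
```

```bash
python3 st.py; python3 -c "
from h import *
plan((629.5,-111.5,100),np.pi/2+.0877)
for l in ('red_marker',):
  for n in ('top','scene'):
    arm.camera(n)
    for d in arm.spot_in(n,l)[:2]: print(n,toworld(n,d['position']).round(1),d['conf'])
"
```

```text
11.95 [464.4 177.2 111.3] [-3.1414e+00 -2.0000e-04  1.6542e+00] M [-0.064 -0.022 -0.021] q6 -0.296 [-0.2  0.1 -0.6] 85.5
t 11.95 shift [-2.01   0.937  0.075] turn [-0.    -0.    -0.005]
scene [ 642.  -112.1   44.4] 0.59
```

apply_moves:
  rows:
    - {"x": -0.35, "y": 0.16, "z": 0, "wx": 0, "wy": 0, "wz": 0, "gripper": 1}
    - {"x": -0.7, "y": 0.32, "z": 0, "wx": 0, "wy": 0, "wz": 0, "gripper": 1}
    - {"x": -1, "y": 0.47, "z": 0, "wx": 0, "wy": 0, "wz": 0, "gripper": 1}

```text
time: 12.52
tcp_pos: [548.0, 32.1, 110.8]
orientation: [-3.141, -0.0, 1.654]
wrist_force: [0.1, 1.4, -0.2]
opening: 85.4
gripper_force: 0.0
```

apply_moves:
  rows:
    - {"x": -0.35, "y": 0.16, "z": 0, "wx": 0, "wy": 0, "wz": 0, "gripper": 1}
    - {"x": -0.7, "y": 0.32, "z": 0, "wx": 0, "wy": 0, "wz": 0, "gripper": 1}
    - {"x": -1, "y": 0.47, "z": 0, "wx": 0, "wy": 0, "wz": 0, "gripper": 1}
    - {"x": -1, "y": 0.47, "z": 0, "wx": 0, "wy": 0, "wz": 0, "gripper": 1}
    - {"x": -1, "y": 0.47, "z": 0, "wx": 0, "wy": 0, "wz": 0, "gripper": 1}

```text
time: 13.15
tcp_pos: [630.0, -109.4, 110.3]
orientation: [-3.14, -0.001, 1.655]
wrist_force: [0.1, 0.1, -0.1]
opening: 85.0
gripper_force: 0.0
```

```bash
python3 st.py; python3 -c "
from h import *
plan((630,-111.3,26),np.pi/2+.0877)
o=(200,200);cv2.imwrite('pics/s4.png',cv2.resize(arm.camera('scene')[o[1]:o[1]+100,o[0]:o[0]+130,::-1],None,fx=5,fy=5,interpolation=cv2.INTER_CUBIC))"
```

```text
13.15 [ 630.  -109.4  110.3] [-3.1397e+00 -1.3000e-03  1.6549e+00] M [0.002 0.03  0.012] q6 0.005 [ 0.1  0.1 -0.1] 85.0
t 13.15 shift [-0.013 -0.     0.562] turn [-0.002 -0.002 -0.005]
```

View pics/s4.png

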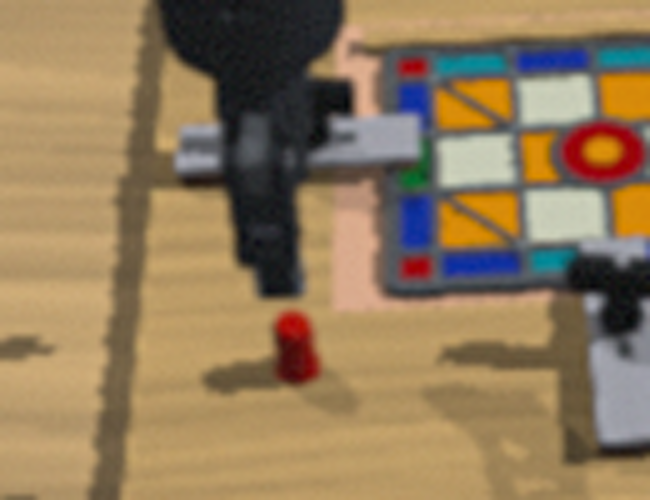

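```bash
python3 -c "
from h import *
for P in ((674,-105.6,123),(630,-111.3,54),(630,-111.3,18)):
    print(5*(proj('scene',P)-np.array([200,200])))"
```

```text
[277.04904439 291.82928936]
[291.57084862 317.63340774]
[299.14570904 366.20858812]
```

The marker and finger projections agree to about 1 px. Descending and gripping.

apply_moves:
  rows:
    - {"x": -0.012, "y": 0, "z": 0.2, "wx": 0, "wy": 0, "wz": 0, "gripper": 1}
    - {"x": -0.012, "y": 0, "z": 0.4, "wx": 0, "wy": 0, "wz": 0, "gripper": 0.6}
    - {"x": -0.012, "y": 0, "z": 0.56, "wx": 0, "wy": 0, "wz": 0, "gripper": 0}
    - {"x": -0.012, "y": 0, "z": 0.56, "wx": 0, "wy": 0, "wz": 0, "gripper": -0.3}
    - {"x": -0.012, "y": 0, "z": 0.56, "wx": 0, "wy": 0, "wz": 0, "gripper": -0.3}
  grip_force: 25

```text
time: 13.82
tcp_pos: [631.3, -110.8, 28.7]
orientation: [3.14, 0.001, 1.657]
wrist_force: [-1.1, -0.4, 0.7]
opening: 30.0
gripper_force: 0.0
```

```bash
python3 st.py
```

```text
13.825 [ 631.3 -110.8   28.7] [3.1398e+00 6.0000e-04 1.6570e+00] M [-0.001 -0.023  0.003] q6 0.002 [-1.1 -0.4  0.7] 30.0
```

apply_moves:
  rows:
    - {"x": 0, "y": 0, "z": 0, "wx": 0, "wy": 0, "wz": 0, "gripper": -0.5}
    - {"x": 0, "y": 0, "z": 0, "wx": 0, "wy": 0, "wz": 0, "gripper": -0.6}
    - {"x": 0, "y": 0, "z": 0, "wx": 0, "wy": 0, "wz": 0, "gripper": -0.7}
    - {"x": 0, "y": 0, "z": 0, "wx": 0, "wy": 0, "wz": 0, "gripper": -0.8}
    - {"x": 0, "y": 0, "z": 0, "wx": 0, "wy": 0, "wz": 0, "gripper": -0.8}

```text
time: 14.45
tcp_pos: [631.9, -111.6, 29.4]
orientation: [3.138, 0.001, 1.656]
wrist_force: [0.3, 0.9, 7.0]
opening: 18.9
gripper_force: 24.9
```

```bash
python3 st.py
```

```text
14.45 [ 631.9 -111.6   29.4] [3.1384e+00 6.0000e-04 1.6560e+00] M [ 0.174  0.168 -0.001] q6 -0.001 [0.3 0.9 7. ] 18.9
```

apply_moves:
  rows:
    - {"x": 0, "y": 0, "z": 0, "wx": 0, "wy": 0, "wz": 0, "gripper": -0.2}
    - {"x": 0, "y": 0, "z": 0, "wx": 0, "wy": 0, "wz": 0, "gripper": -0.2}
    - {"x": 0, "y": 0, "z": 0.02, "wx": 0, "wy": 0, "wz": 0, "gripper": -0.2}
    - {"x": 0, "y": 0, "z": 0.03, "wx": 0, "wy": 0, "wz": 0, "gripper": -0.4}
    - {"x": 0, "y": 0, "z": 0.03, "wx": 0, "wy": 0, "wz": 0, "gripper": -0.4}

```text
time: 15.08
tcp_pos: [630.5, -111.6, 22.2]
orientation: [-3.141, -0.0, 1.656]
wrist_force: [-0.8, 0.5, -0.6]
opening: 25.5
gripper_force: 0.0
```

```bash
python3 st.py
```

```text
15.075 [ 630.5 -111.6   22.2] [-3.1408e+00 -3.0000e-04  1.6560e+00] M [ 0.036  0.04  -0.033] q6 -0.0 [-0.8  0.5 -0.6] 25.5
```

apply_moves:
  rows:
    - {"x": 0, "y": 0, "z": 0, "wx": 0, "wy": 0, "wz": 0, "gripper": -0.5}
    - {"x": 0, "y": 0, "z": 0, "wx": 0, "wy": 0, "wz": 0, "gripper": -0.6}
    - {"x": 0, "y": 0, "z": 0, "wx": 0, "wy": 0, "wz": 0, "gripper": -0.7}
    - {"x": 0, "y": 0, "z": 0, "wx": 0, "wy": 0, "wz": 0, "gripper": -0.8}
    - {"x": 0, "y": 0, "z": 0, "wx": 0, "wy": 0, "wz": 0, "gripper": -0.8}

```text
time: 15.7
tcp_pos: [630.7, -111.6, 22.8]
orientation: [3.142, 0.0, 1.656]
wrist_force: [0.0, 0.5, -0.6]
opening: 18.9
gripper_force: 22.6
```

```bash
python3 st.py
```

```text
15.7 [ 630.7 -111.6   22.8] [3.1416 0.     1.656 ] M [ 0.025 -0.032 -0.023] q6 -0.0 [ 0.   0.5 -0.6] 18.9
```

apply_moves:
  rows:
    - {"x": 0, "y": 0, "z": -0.1, "wx": 0, "wy": 0, "wz": 0, "gripper": -0.8}
    - {"x": 0, "y": 0, "z": -0.3, "wx": 0, "wy": 0, "wz": 0, "gripper": -0.8}
    - {"x": 0, "y": 0, "z": -0.5, "wx": 0, "wy": 0, "wz": 0, "gripper": -0.8}
    - {"x": 0, "y": 0, "z": -0.5, "wx": 0, "wy": 0, "wz": 0, "gripper": -0.8}

```text
time: 16.2
tcp_pos: [633.3, -112.3, 102.8]
orientation: [3.133, 0.003, 1.656]
wrist_force: [0.5, -0.4, -0.3]
opening: 19.5
gripper_force: 22.6
```

```bash
python3 st.py; python3 -c "
from h import *
plan((496.5,-169,95),np.pi/2+.0877)"
```

```text
16.2 [ 633.3 -112.3  102.8] [3.1331e+00 3.1000e-03 1.6560e+00] M [ 0.032 -0.001  0.017] q6 -0.0 [ 0.5 -0.4 -0.3] 19.5
t 16.2 shift [-0.299 -0.941  0.045] turn [ 0.011  0.004 -0.003]
```

apply_moves:
  rows:
    - {"x": 0.07, "y": -0.23, "z": 0, "wx": 0, "wy": 0, "wz": 0, "gripper": -0.8}
    - {"x": 0.15, "y": -0.47, "z": 0, "wx": 0, "wy": 0, "wz": 0, "gripper": -0.8}
    - {"x": 0.22, "y": -0.7, "z": 0, "wx": 0, "wy": 0, "wz": 0, "gripper": -0.8}
    - {"x": 0.3, "y": -0.93, "z": 0, "wx": 0, "wy": 0, "wz": 0, "gripper": -0.8}
    - {"x": -0.3, "y": -0.93, "z": 0, "wx": 0, "wy": 0, "wz": 0, "gripper": -0.8}
    - {"x": -0.3, "y": -0.93, "z": 0, "wx": 0, "wy": 0, "wz": 0, "gripper": -0.8}
    - {"x": -0.3, "y": -0.93, "z": 0, "wx": 0, "wy": 0, "wz": 0, "gripper": -0.8}

```text
time: 17.08
tcp_pos: [494.9, -169.7, 96.8]
orientation: [-3.14, -0.001, 1.653]
wrist_force: [-1.2, 0.6, 0.0]
opening: 19.4
gripper_force: 22.7
```

```bash
python3 st.py; python3 -c "
from h import *
plan((496.5,-169,39),np.pi/2+.0877)
o=(180,170);cv2.imwrite('pics/s5.png',cv2.resize(arm.camera('scene')[o[1]:o[1]+100,o[0]:o[0]+130,::-1],None,fx=5,fy=5,interpolation=cv2.INTER_CUBIC))"
```

```text
17.075 [ 494.9 -169.7   96.8] [-3.1403e+00 -6.0000e-04  1.6530e+00] M [0.044 0.033 0.015] q6 -0.087 [-1.2  0.6  0. ] 19.4
t 17.07 shift [0.003 0.011 0.385] turn [-0.002 -0.001 -0.007]
```

View pics/s5.png

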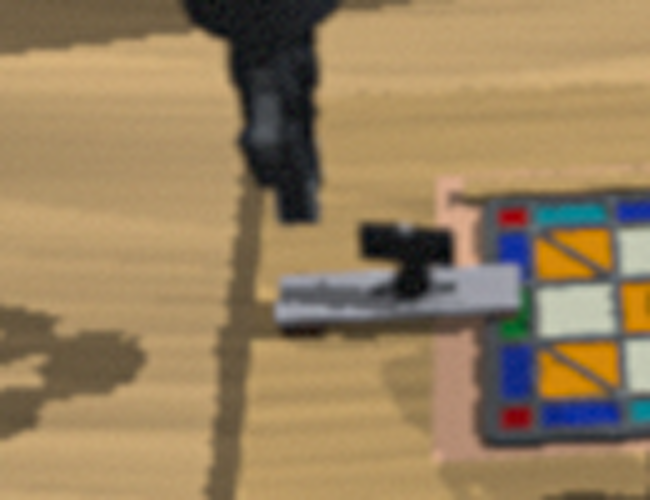

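Strap end is at crop x≈278 and the fingers at ≈300, so I'll shift 4 mm inward and lower.

apply_moves:
  rows:
    - {"x": -0.02, "y": 0.01, "z": 0, "wx": 0, "wy": 0, "wz": 0, "gripper": -0.8}
    - {"x": -0.02, "y": 0.01, "z": 0.15, "wx": 0, "wy": 0, "wz": 0, "gripper": -0.8}
    - {"x": -0.02, "y": 0.01, "z": 0.28, "wx": 0, "wy": 0, "wz": 0, "gripper": -0.8}
    - {"x": -0.02, "y": 0.01, "z": 0.34, "wx": 0, "wy": 0, "wz": 0, "gripper": -0.8}
    - {"x": -0.02, "y": 0.01, "z": 0.34, "wx": 0, "wy": 0, "wz": 0, "gripper": -0.8}
    - {"x": -0.02, "y": 0.01, "z": 0.34, "wx": 0, "wy": 0, "wz": 0, "gripper": -0.8}

```text
time: 17.88
tcp_pos: [498.0, -171.2, 47.7]
orientation: [3.14, 0.001, 1.656]
wrist_force: [0.7, -0.3, -0.2]
opening: 19.1
gripper_force: 22.7
```

```bash
python3 st.py; python3 -c "
from h import *
plan((496.3,-166,39),np.pi/2+.0877)"
```

```text
17.875 [ 498.  -171.2   47.7] [3.1402e+00 8.0000e-04 1.6564e+00] M [0.006 0.032 0.013] q6 0.0 [ 0.7 -0.3 -0.2] 19.1
t 17.88 shift [ 0.036 -0.008  0.058] turn [ 0.002  0.001 -0.003]
```

apply_moves:
  rows:
    - {"x": 0.036, "y": -0.008, "z": 0.01, "wx": 0, "wy": 0, "wz": 0, "gripper": -0.8}
    - {"x": 0.036, "y": -0.008, "z": 0.03, "wx": 0, "wy": 0, "wz": 0, "gripper": -0.8}
    - {"x": 0.036, "y": -0.008, "z": 0.04, "wx": 0, "wy": 0, "wz": 0, "gripper": -0.8}
    - {"x": 0.036, "y": -0.008, "z": 0.045, "wx": 0, "wy": 0, "wz": 0, "gripper": -0.8}
    - {"x": 0.036, "y": -0.008, "z": 0.045, "wx": 0, "wy": 0, "wz": 0, "gripper": -0.8}

```text
time: 18.5
tcp_pos: [495.6, -165.9, 39.9]
orientation: [-3.141, -0.0, 1.656]
wrist_force: [-0.1, -0.0, -0.2]
opening: 19.4
gripper_force: 22.7
```

```bash
python3 st.py;python3 -c "
from h import *
o=(180,170);cv2.imwrite('pics/s6.png',cv2.resize(arm.camera('scene')[o[1]:o[1]+100,o[0]:o[0]+130,::-1],None,fx=5,fy=5,interpolation=cv2.INTER_CUBIC))"
```

```text
18.5 [ 495.6 -165.9   39.9] [-3.1414e+00 -1.0000e-04  1.6559e+00] M [ 0.015 -0.007  0.028] q6 -0.0 [-0.1 -0.  -0.2] 19.4
```

View pics/s6.png

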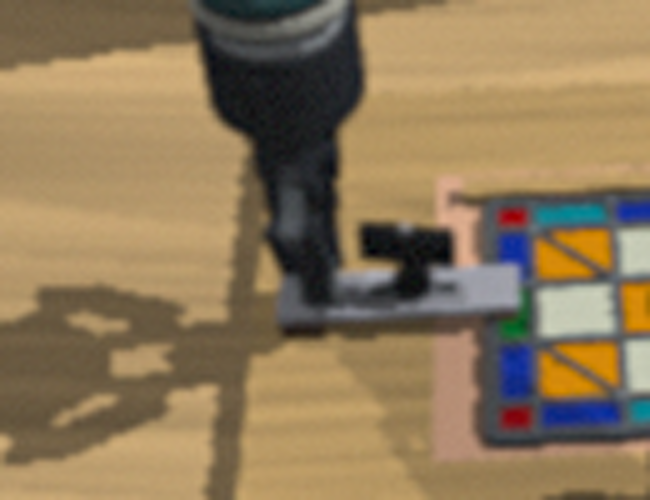

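The fingers sit over the bare end (crop x≈315, strap end at 278, bar from 360). A small inward shift, then lower to contact.

apply_moves:
  rows:
    - {"x": 0.015, "y": 0, "z": 0, "wx": 0, "wy": 0, "wz": 0, "gripper": -0.8}
    - {"x": 0.015, "y": 0, "z": 0.004, "wx": 0, "wy": 0, "wz": 0, "gripper": -0.8}
    - {"x": 0.015, "y": 0, "z": 0.008, "wx": 0, "wy": 0, "wz": 0, "gripper": -0.8}
    - {"x": 0.015, "y": 0, "z": 0.008, "wx": 0, "wy": 0, "wz": 0, "gripper": -0.8}

```text
time: 19.05
tcp_pos: [495.4, -163.7, 38.7]
orientation: [-3.141, -0.0, 1.656]
wrist_force: [0.9, -0.4, 0.0]
opening: 19.2
gripper_force: 22.7
```

```bash
python3 st.py
```

```text
19.05 [ 495.4 -163.7   38.7] [-3.1415 -0.      1.656 ] M [-0.013  0.015 -0.056] q6 -0.0 [ 0.9 -0.4  0. ] 19.2
```

apply_moves:
  rows:
    - {"x": 0, "y": 0.003, "z": 0.003, "wx": 0, "wy": 0, "wz": 0, "gripper": -0.8}
    - {"x": 0, "y": 0.003, "z": 0.005, "wx": 0, "wy": 0, "wz": 0, "gripper": -0.8}
    - {"x": 0, "y": 0.003, "z": 0.005, "wx": 0, "wy": 0, "wz": 0, "gripper": -0.8}

```text
time: 19.42
tcp_pos: [496.0, -163.7, 38.4]
orientation: [3.141, 0.0, 1.656]
wrist_force: [-0.8, 0.2, 3.3]
opening: 19.8
gripper_force: 23.5
```

```bash
python3 st.py
```

```text
19.425 [ 496.  -163.7   38.4] [3.1415e+00 2.0000e-04 1.6560e+00] M [ 0.065  0.266 -0.051] q6 -0.006 [-0.8  0.2  3.3] 19.8
```

Contact at 3 N. Releasing.

apply_moves:
  rows:
    - {"x": 0, "y": 0, "z": 0, "wx": 0, "wy": 0, "wz": 0, "gripper": -0.45}
    - {"x": 0, "y": 0, "z": 0, "wx": 0, "wy": 0, "wz": 0, "gripper": -0.3}
    - {"x": 0, "y": 0, "z": 0, "wx": 0, "wy": 0, "wz": 0, "gripper": 0}
    - {"x": 0, "y": 0, "z": 0, "wx": 0, "wy": 0, "wz": 0, "gripper": 0}
    - {"x": 0, "y": 0, "z": -0.1, "wx": 0, "wy": 0, "wz": 0, "gripper": 0}
    - {"x": 0, "y": 0, "z": -0.3, "wx": 0, "wy": 0, "wz": 0, "gripper": 0}
    - {"x": 0, "y": 0, "z": -0.6, "wx": 0, "wy": 0, "wz": 0, "gripper": 0}
    - {"x": 0, "y": 0, "z": -0.8, "wx": 0, "wy": 0, "wz": 0, "gripper": 0}

```text
time: 20.42
tcp_pos: [496.8, -164.0, 161.8]
orientation: [3.138, 0.002, 1.656]
wrist_force: [-0.1, 0.5, 0.6]
opening: 42.7
gripper_force: 0.0
```

```bash
python3 st.py;python3 -c "
from h import *
o=(180,170);cv2.imwrite('pics/s7.png',cv2.resize(arm.camera('scene')[o[1]:o[1]+120,o[0]:o[0]+240,::-1],None,fx=3.3,fy=3.3,interpolation=cv2.INTER_CUBIC))"
```

```text
20.425 [ 496.8 -164.   161.8] [3.1377e+00 2.2000e-03 1.6560e+00] M [-0.042 -0.02   0.002] q6 0.0 [-0.1  0.5  0.6] 42.7
```

View pics/s7.png

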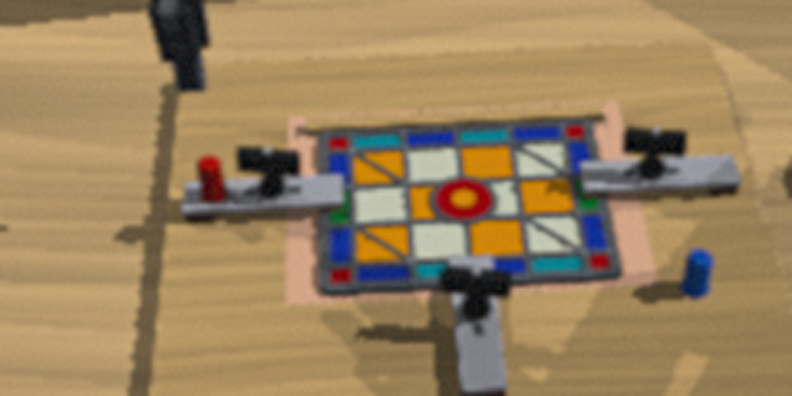

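The red marker stands upright on the right strap's outer end at crop (211,180), and all three bars are turned. The gripper is clear of everything.

```bash
python3 -c "
from workcell import arm
print(arm.finish_job())"
```

```text
the job is handed in; nothing more can be done
None
```

I tried all three knobs, turning each about 11° clockwise: right was slack (about 0.07 N m), far (0.57) and left (0.6) were tight; the red marker stands upright on the right strap's outer end, and the job is handed in, with no verdict shown.

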